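Unlock the valuables box on the foyer tray and hold the key turned

ROBOT

A 6-joint arm with a two-finger parallel gripper is mounted at the origin on the work surface. World frame = base frame: x ahead of the robot, y to its left, z up, the work surface at z = 0. Lengths are in m, angles in rad, forces in N, time in s.
With the tool pointing down it reaches from about 0.375 to 0.925 m from the base axis. Payload 5.7 kg.
Tool frame: the origin (TCP) lies midway between the tips of the shut fingers; the grasp point (between the pads) lies 19 mm behind it; z points along the fingers, y is the direction in which the jaws open and shut (so a half turn about z gives the same grasp; the last joint's range is limited). The gripper opens to 85 mm and grips with 20 to 120 N. Pads are 22 mm wide; open, the fingers measure 114 mm over their backs; the gripper's body (76 mm by 85 mm) begins 54 mm behind the grasp point. The pads swing forward as they close: fully open they stand 13 mm farther back than shut.
Start: joints at [-1.459, 0.359, 1.51, -0, 1.272, -0.115], TCP at [0.135, -0.585, 0.231] pointing down, gripper open.
Joint ranges: [-2.97, 2.97], [-1.01, 2.36], [0.21, 2.38], [-0.96, 4.11], [0.2, 2.71], [-2.98, 2.98]. Speed limits (rad/s): [2.39, 2.39, 3.14, 3.14, 3.14, 3.14].

INTERFACE

Orientations are given as a unit quaternion [x, y, z, w].
In Python, from rig import env gives the robot as it stands. The module is installed in compiled form; this text tells all that it offers.
- The arm moves only by the tool arm_command, never from a script. Its argument "targets" is a list of rows, each a list of 7 numbers: the turn, a rotation vector about the tool's x, y, z in rad, then the shift along the tool's x, y, z in cm, then the closure in counts, from 0 (fully open) to 255 (shut). A call has 1 to 12 rows; each row is the pose to reach, as a shift and turn from the pose measured when the call began, along the tool's axes at that moment; what a row does not reach only later rows make up. A row lasts 1/10 s, in which the tool goes at most 50 mm and 8.59 degrees, less where a joint would pass 70% of its speed; a pose out of reach is approached as far as the arm can. A call with a gripper value outside its range is refused whole. The fingers move at their own pace and stop on an object; "grip_force" is the grip in N (left out, the last holds). Time passes only in rows, so rows that repeat a pose let the fingers close. It gives the time, the measured TCP pose, the force and the opening at its end, in the units of the state.
- env.observe(): the state, without advancing time (a new reading comes with each control period).
- env.get_image(name): name is "side" or "top"; returns the picture (400x640x3 uint8, red, green, blue); there is no depth.
- env.camera_model(name): a dict with "fx", "fy", "cx", "cy" (pixels), "k1" (the pictures are not rectified: a ray, as slopes to the right and down, at radius r is drawn at 1 + k1 r^2 times it, then the intrinsics apply), "position" and "orientation" of the camera in the world. Camera axes: x right, y down, z forward; pixel columns grow to the right and rows downward; lengths in m; the calibration is good to about 2 mm. A picture is of the moment at which its call begins. camera_model takes no time and is no camera call.
- env.hand_in(): hands the job in, once; it reports no verdict.
Trained networks look in the newest picture that a camera, given by its name, has taken for a name from the list of things; names that differ only in an ending like _2 or _b are one class to them, and where a whole thing is asked for, a point or a joint stands for the part that bears it (a point fixed in the world has none). Each returns a list of dicts, best first, with "conf" (0 to 1); they miss things now and then, are a little off and sometimes report something else, mostly with a low value. They report only what shows in the picture. A call takes as long as a camera call. They do not tell look-alikes from the thing itself.
- env.boxes_of(camera, label): "location" ([x, y, z] in m, in world coordinates, good to about 4 mm: the middle of the surface that is visible of it).
The state is a dict: "time": time; "q": joint angles; "dq": joint speeds; "joint_efforts": joint torques, N m; "position": TCP position; "orientation": TCP orientation; "contact_force": force on the tool from outside, world axes, zero at the start; "torque": the same for the moment, N m; "grip_width": opening from 0.0 (shut) to 1.0 (fully open).
Only numpy, scipy, OpenCV 4.12 (cv2) and the standard library are available. Lean on these libraries where they do the work, as an engineer would, in place of code of your own. Each camera call takes 0.05 s, during which the arm holds its last target. There are 200 camera calls.

TASK

Slide the white tray out from under the glass shelf as far as it goes, take the key with the open rectangular head from the wooden key block and push it fully home in the lock on top of the steel box, working it past the sticky pins. Then turn it a quarter turn clockwise (seen from above) against its spring and finish with the gripper still holding it turned, so that the latch stays drawn back. Leave the other two keys, the dish and the vase where they are, and keep the shoe-care things in their places on the tray.

Things in the scene. Friction and masses are not known exactly. Their poses are not given: they have to be found in the camera images.
- tray (a joint): pull-out of the white laminate tray (m): 0 pushed in under the glass shelf, 0.16 fully out at its stop; it slides level towards the robot, stays where it is left, and takes about 5 N to move
- tray_front (a point): middle of the top edge of the tray's front panel: upright, white, 14 mm thick, 420 mm wide, 70 mm above the work surface, 48 mm above the tray floor. Inside it 68 mm are free before the steel box, so it can be pinched from above. Axes: z up, y along the panel, x level and square to it, pointing away from the robot: the tray slides out along -x
- credenza: fixed upper part of the credenza: clear glass shelf, 220 mm deep, underside 190 mm and top 200 mm above the work surface, on upright white gables. Origin on the work surface, straight below tray_front while the tray is in; same axes. The shelf's front edge is at x = 100 mm, its gables start at x = 130 mm
- keyhole (a point): centre of the keyhole, at the face of the steel escutcheon on the lid of the low dark steel box (200 mm wide, 170 deep, lid 75 above the tray floor) screwed to the tray. 140 mm behind tray_front along x and 99 mm above the work surface: under the glass until the tray is out. A slot open upwards, 20 mm along x, 6 along y, 36 deep, mouth chamfered 2 mm. Axes as tray_front
- lock_plug (a joint): turn of the plug that lies under the 6 mm thick escutcheon (rad): 0 slots in line, grows clockwise seen from above, stop at 1.60. A spring drives it back to 0 (0.02 N m at 0, 0.08 N m at a quarter turn). The key turns only when home to within 2 mm and cannot be drawn out while turned. The latch draws back as it turns. The key has about 0.1 rad of play in it
- key_head (a point): centre of the head of the box's key, a steel key standing head up in a slot of the key block. Head: open rectangular frame with a window, 34 mm wide (x), 9 thick (y), 30 high; the other keys' heads are solid. z up through the head. 26 mm below the centre is the underside of the 14 mm collar, which rests on the block. Home in the lock: centre 26 mm above the keyhole, key's x along the slot. 55 g
- key_tip (a point): lower end of that key's blade, 57 mm below key_head; hidden in the block at first. From the collar down: round shank 9 mm long and 5 thick, then flat double bits 18 mm wide (x) and 4.4 thick (y), 22 long, with a rounded end. Same either way round by half a turn. In the lock two stiff spring pins, 15 and 23 mm down, catch it: pushing it home takes up to 25 N, less when wiggled
- key_block: fixed wooden key block 150 x 44 mm, 60 mm high; origin under its centre, x along its length. Three slots 20 x 6 mm in a row along its length, 42 mm apart, 38 mm deep, hold the three keys. It stands left or right of the tray
- round_key: steel key with a solid round head 30 mm across, in another slot of the block; origin at the top of the block, z up. Leave it
- small_key: small steel key with a solid square head 16 mm wide, in another slot of the block; origin at the top of the block, z up. Leave it
- dish: white ceramic dish 100 mm across, 30 mm high, on the side of the tray away from the key block; origin under its centre. Leave it
- vase: greenish glass vase 170 mm high, 84 mm across, standing on the glass shelf (top 200 mm up); origin under its centre. Leave it
- shoe_brush: steel-backed shoe brush 160 x 48 x 34 mm lying on the tray beside the box; origin under its centre. It rides along with the tray
- lint_roller: plastic lint roller, 50 mm wide, 46 mm high, 205 mm long with its handle, lying on the tray beside the box, handle away from the robot; origin under the middle of the roll. It rides along with the tray
- shoe_horn: black silicone shoe horn 170 x 35 x 11 mm lying on the tray beside the lint roller; origin under its centre. It rides along with the tray
Things that resemble listed ones, but are neither listed nor needed, are in the scene too. Leave any blue or purple look-alike of the part that bears key_head alone.

How it is judged:
By the outcome, as a careful person would: the job done as asked, in the order asked, and still so for the second after the job is handed in, while the arm keeps its last pose, push and grip.
It also fails if it takes over 58 s, if anything falls off the work surface, if the arm or the gripper's body presses on something with over 40 N, if the wrist force passes 120 N, or if a joint passes its speed limit or range.

## Working session

There is one attempt and no reset: what is moved stays moved. The work goes in short steps, Python scripts to look and compute and a tool call to move; the robot and the scene stay as the last step left them, time stands still between calls to the robot, and variables do not carry over. Pictures are saved under pics/ and viewed, about 8 in all and at most 12, crops included, and the job is handed in when it is done.

Besides the shell and the picture viewer there is one more tool, called after "Request:" as a command line: name --pt "numbers of a row" for each row, then --argument value for the rest. arm_command: Moves the arm, as the interface text tells. Its arguments: {"type":"object","properties":{"targets":{"type":"array","items":{"type":"array","items":{"type":"number"}}},"grip_force":{"type":"number"}},"required":["targets"]}

```bash
mkdir -p pics
cat > h.py <<'E'
import numpy as np, cv2
from rig import env
from scipy.spatial.transform import Rotation as R
def K(c):
    m=env.camera_model(c); return m,np.array(m['position']),R.from_quat(m['orientation'])
def proj(c,p):
    m,t,r=K(c); v=r.inv().apply(np.atleast_2d(p)-t); s=v[:,:2]/v[:,2:]
    s=s*(1+m['k1']*(s**2).sum(1,keepdims=True)); return s*[m['fx'],m['fy']]+[m['cx'],m['cy']]
def ray(c,uv):
    m,t,r=K(c); d=(np.array(uv,float)-[m['cx'],m['cy']])/[m['fx'],m['fy']]; s=d.copy()
    for _ in range(20): s=d/(1+m['k1']*(s@s))
    return t,r.apply([s[0],s[1],1])
def atz(c,uv,z):
    t,d=ray(c,uv); return t+d*(z-t[2])/d[2]
def save(c,n,crop=None,k=1):
    i=env.get_image(c)[:,:,::-1]
    if crop: u,v,w,h=crop; i=i[v:v+h,u:u+w]
    cv2.imwrite('pics/'+n+'.png',cv2.resize(i,None,fx=k,fy=k,interpolation=cv2.INTER_CUBIC))
E
python3 - <<'E'
from h import *
for c in('side','top'):
    m=env.camera_model(c);print(c,m['position'],R.from_quat(m['orientation']).as_matrix()[:,2].round(2),m['fx'])
    save(c,c+'0')
    for l in ['tray_front','keyhole','key_head','key_block','round_key','small_key','dish','vase','lint_roller']:
        for b in env.boxes_of(c,l)[:4]: print(c,l,round(b['conf'],2),np.round(b['location'],3),proj(c,b['location']).round()[0])
a=np.hstack([cv2.imread('pics/side0.png'),cv2.imread('pics/top0.png')])
o=env.observe();print(o['time'],o['position'],o['orientation'],o['grip_width'])
E
```

```text
side [0.46822542 0.85951656 0.85965649] [ 0.1  -0.74 -0.66] 399.4356828902764
side tray_front 0.71 [0.668 0.03  0.037] [285. 210.]
side keyhole 0.64 [0.667 0.037 0.042] [285. 210.]
side key_head 0.7 [0.465 0.358 0.089] [345. 305.]
side key_head 0.64 [0.672 0.032 0.036] [284. 211.]
side key_head 0.63 [0.475 0.45  0.051] [335. 353.]
side key_head 0.54 [0.403 0.455 0.048] [369. 361.]
side key_block 0.73 [0.459 0.375 0.056] [346. 321.]
side dish 0.56 [ 0.46  -0.349  0.018] [363. 149.]
side vase 0.46 [0.672 0.033 0.041] [284. 210.]
side lint_roller 0.68 [ 0.664 -0.138  0.055] [297. 170.]
top [0.50723917 0.04490807 1.25559041] [ 0.09  0.01 -1.  ] 453.09254108425716
top tray_front 0.67 [ 0.656 -0.009  0.022] [344. 187.]
top keyhole 0.78 [ 0.656 -0.009  0.022] [344. 187.]
top key_head 0.6 [0.507 0.251 0.074] [244. 241.]
top key_head 0.5 [0.464 0.354 0.098] [201. 258.]
top key_block 0.67 [0.459 0.348 0.061] [207. 260.]
top round_key 0.4 [0.501 0.366 0.098] [197. 243.]
top dish 0.75 [ 0.457 -0.342  0.015] [467. 261.]
top vase 0.94 [0.756 0.131 0.301] [284. 125.]
top lint_roller 0.7 [ 0.686 -0.151  0.06 ] [398. 175.]
1.0 [ 0.13491137 -0.58461634  0.23129017] [ 9.93577040e-01  1.13157694e-01  1.53229861e-06 -4.05277595e-05] 1.0028249237141675
```

View pics/side0.png

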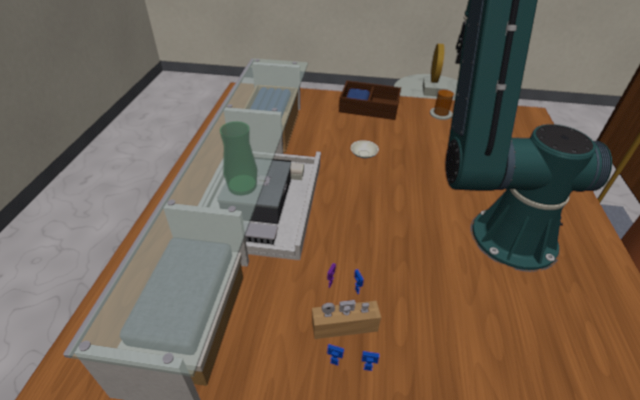

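View pics/top0.png

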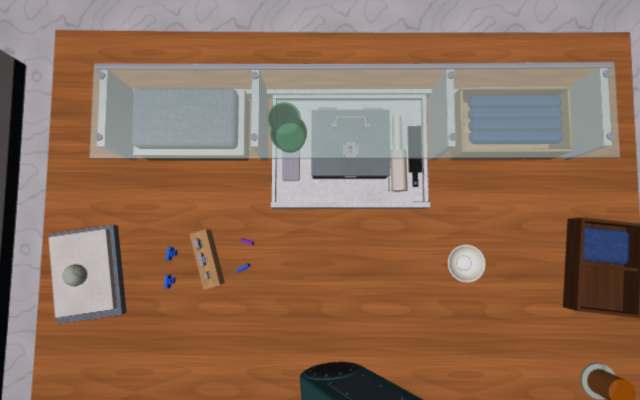

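The top view shows the tray front at about (272..430, 206), the dish at (466,263), the vase at (287,130) and the block at (205,260) with three steel keys. There are blue look-alikes at (170,253), (169,281) and (243,268), and a purple one at (247,241). Next I'll enlarge the block in both views.

Run:
```python
from h import *
save('side','a',(305,290,85,50),8); save('top','b',(175,220,60,75),7.5)
a=cv2.imread('pics/a.png');b=cv2.imread('pics/b.png')
a=cv2.resize(a,(450,265));o=np.zeros((563,900,3),np.uint8);o[:265,:450]=a;o[:b.shape[0],450:450+b.shape[1]]=b
t=cv2.imread('pics/top0.png')[85:215,262:437];o[270:270+290,0:390]=cv2.resize(t,(390,290))
cv2.imwrite('pics/c.png',cv2.resize(o,(800,500),interpolation=cv2.INTER_AREA))
for uv in[(272,206),(430,206)]:print(atz('top',uv,.07))
for uv in[(350,149)]:print(atz('top',uv,.099))
```

```text
[0.59984201 0.18105218 0.07      ]
[ 0.60247363 -0.23294325  0.07      ]
[ 0.74687674 -0.02184633  0.099     ]
```

View pics/c.png

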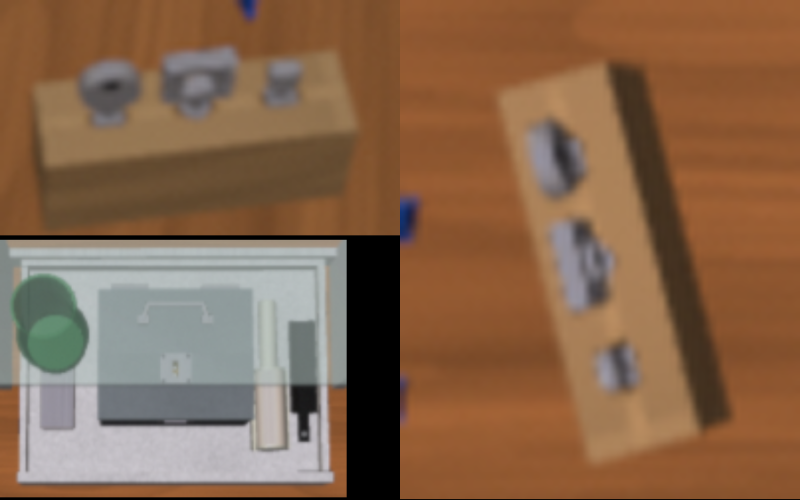

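In the crop, the middle key in the block is the box's key: an open rectangular frame at side (347,305) and top (203,258). The round solid key is at the left/back and the small square one at the right/front. The blue and purple look-alikes lie loose on the table, so I'll leave them.

```bash
cat >> h.py <<'E'
def go(p,psi):
    "row for tool-down target: turn about tool z, shift cm"
    o=env.observe(); r=R.from_quat(o['orientation'])
    T=R.from_matrix(np.array([[np.cos(psi),np.sin(psi),0],[np.sin(psi),-np.cos(psi),0],[0,0,-1]]).T.T)
    print('t',round(o['time'],2),'pos',np.round(o['position'],4),'psi',round(np.arctan2(*r.apply([1,0,0])[1::-1]),4),'w',round(o['grip_width'],3),'F',np.round(o['contact_force'],1),'q6',round(o['q'][5],2))
    print('ROW',(r.inv()*T).as_rotvec().round(3),(r.inv().apply(np.array(p)-o['position'])*100).round(2))
E
python3 - <<'E'
from h import *
go([.601,-.026,.14],np.pi/2)
C=[atz('top',u,.06) for u in[(190,234.2),(205.75,229.3),(220,284.5),(203.5,289.75)]]
print(np.round(C,4)); c=np.mean(C,0); d=C[0]+C[1]-C[2]-C[3]; print('centre',c,'yaw',np.arctan2(d[1],d[0]))
print('lens',[np.linalg.norm(C[i]-C[i-1]) for i in range(4)])
print(proj('top',[*c[:2],.101]),proj('side',[*c[:2],.101]))
E
```

```text
t 1.1 pos [ 0.1349 -0.5846  0.2313] psi 0.2269 w 0.996 F [1.  0.2 0.6] q6 -0.12
ROW [-0.    -0.    -1.344] [ 57.98 -43.94   9.13]
[[0.5249 0.3964 0.06  ]
 [0.538  0.3555 0.06  ]
 [0.395  0.3138 0.06  ]
 [0.3814 0.3562 0.06  ]]
centre [0.45984027 0.355475   0.06      ] yaw 0.27801311119759897
lens [np.float64(0.14908995568027794), np.float64(0.042954995911279985), np.float64(0.14896092779612977), np.float64(0.04453633224093827)]
[[200.54207809 259.89117216]] [[347.7955637  301.65361272]]
```

Request:
arm_command --pt "0 0 -1.34 58 -44 9 0" --pt "0 0 -1.34 58 -44 9 0" --pt "0 0 -1.34 58 -44 9 0" --pt "0 0 -1.34 58 -44 9 0" --pt "0 0 -1.34 58 -44 9 0" --pt "0 0 -1.34 58 -44 9 0" --pt "0 0 -1.34 58 -44 9 0" --pt "0 0 -1.34 58 -44 9 0" --pt "0 0 -1.34 58 -44 9 0" --pt "0 0 -1.34 58 -44 9 0" --pt "0 0 -1.34 58 -44 9 0" --pt "0 0 -1.34 58 -44 9 0" --grip_force 60

```text
time: 2.3
position: [0.5175, -0.1255, 0.1577]
orientation: [0.708, 0.706, 0.0, 0.0]
contact_force: [0.6, -1.6, 0.4]
grip_width: 0.999
```

Run:
```python
from h import *
go([.601,-.026,.14],np.pi/2)
```

```text
t 2.3 pos [ 0.5175 -0.1255  0.1577] psi 1.5669 w 0.999 F [ 0.6 -1.6  0.4] q6 -0.36
ROW [ 0.001  0.    -0.004] [9.99 8.31 1.77]
```

Request:
arm_command --pt "0 0 0 10 8.3 1.8 0" --pt "0 0 0 10 8.3 1.8 0" --pt "0 0 0 10 8.3 1.8 0" --pt "0 0 0 10 8.3 1.8 0"

```text
time: 2.7
position: [0.6036, -0.0224, 0.1392]
orientation: [0.707, 0.707, 0.001, 0.001]
contact_force: [-0.9, 0.2, -0.1]
grip_width: 1.001
```

```bash
python3 - <<'E'
from h import *
go([.601,-.026,.048],np.pi/2)
save('top','d',(262,90,180,130),4);save('side','e',(190,130,150,130),4)
print(proj('top',env.observe()['position']),proj('side',env.observe()['position']))
E
python3 -c "
import cv2,numpy as np
a=cv2.imread('pics/d.png');b=cv2.imread('pics/e.png')
o=np.hstack([cv2.resize(a,(430,310)),cv2.resize(b,(358,310))]);cv2.imwrite('pics/f.png',o)"
```

```text
t 2.7 pos [ 0.6036 -0.0224  0.1392] psi 1.5709 w 1.001 F [-0.9  0.2 -0.1] q6 -0.15
ROW [ 0.002 -0.001  0.   ] [-0.37 -0.29  9.12]
[[352.28200052 203.90948986]] [[311.12016393 173.76450023]]
```

View pics/f.png

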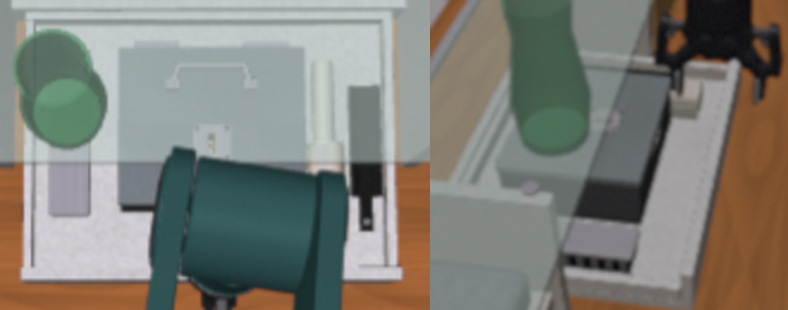

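The fingers straddle the panel: inner and outer finger show on either side of the front edge at about (680..760, 80) in the composite. I'll go down and pinch.

Request:
arm_command --pt "0 0 0 -0.4 -0.2 5 0" --pt "0 0 0 -0.4 -0.2 9 0" --pt "0 0 0 -0.4 -0.2 9 0" --pt "0 0 0 -0.4 -0.2 9 200" --pt "0 0 0 -0.4 -0.2 9 255" --pt "0 0 0 -0.4 -0.2 9 255" --pt "0 0 0 -0.4 -0.2 9 255" --pt "0 0 0 -0.4 -0.2 9 255" --pt "0 0 0 -0.4 -0.2 9 255" --pt "0 0 0 -0.4 -0.2 9 255"

```text
time: 3.8
position: [0.6023, -0.0297, 0.0518]
orientation: [0.707, 0.707, 0.002, 0.003]
contact_force: [3.2, -0.6, 6.0]
grip_width: 0.148
```

Request:
arm_command --pt "0 0 0 0 -0.5 0 255" --pt "0 0 0 0 -1.5 0 255" --pt "0 0 0 0 -3 0 255" --pt "0 0 0 0 -4.6 0 255" --pt "0 0 0 0 -6.2 0 255" --pt "0 0 0 0 -7.8 0 255" --pt "0 0 0 0 -9.4 0 255" --pt "0 0 0 0 -11 0 255" --pt "0 0 0 0 -12.6 0 255" --pt "0 0 0 0 -14 0 255" --pt "0 0 0 0 -15 0 255" --pt "0 0 0 0 -15.5 0 255"

```text
time: 5.0
position: [0.4486, -0.0308, 0.0518]
orientation: [0.707, 0.707, 0.002, 0.005]
contact_force: [3.3, -5.1, -3.9]
grip_width: 0.155
```

Request:
arm_command --pt "0 0 0 0 -0.5 0 255" --pt "0 0 0 0 -1.0 0 255" --pt "0 0 0 0 -1.5 0 255" --pt "0 0 0 0 -1.5 0 255"

```text
time: 5.4
position: [0.4459, -0.031, 0.052]
orientation: [0.708, 0.706, 0.01, 0.013]
contact_force: [33.2, 12.7, -49.8]
grip_width: 0.143
```

Request:
arm_command --pt "0 0 0 0 0.1 0 255" --pt "0 0 0 0 0.1 0 200" --pt "0 0 0 0 0.1 0 100" --pt "0 0 0 0 0.1 0 20" --pt "0 0 0 0 0.1 0 0" --pt "0 0 0 0 0.1 0 0" --pt "0 0 0 0 0.1 -5 0" --pt "0 0 0 0 0.1 -10 0" --pt "0 0 0 0 0.1 -12 0"

```text
time: 6.3
position: [0.4449, -0.0309, 0.1757]
orientation: [0.708, 0.706, 0.011, 0.015]
contact_force: [1.0, 0.0, -0.6]
grip_width: 0.999
```

Run:
```python
from h import *
go([.4598,.3555,.16],np.pi+.278)
save('top','g',(262,90,180,200),3)
for uv in[(272,266),(430,266)]:print(atz('top',uv,.07))
```

```text
t 6.3 pos [ 0.4449 -0.0309  0.1757] psi 1.568 w 0.999 F [ 1.   0.  -0.6] q6 -0.23
ROW [ 0.021  0.038 -1.851] [38.65  1.33  1.4 ]
[0.44393268 0.17833469 0.07      ]
[ 0.44693825 -0.23032943  0.07      ]
```

View pics/g.png

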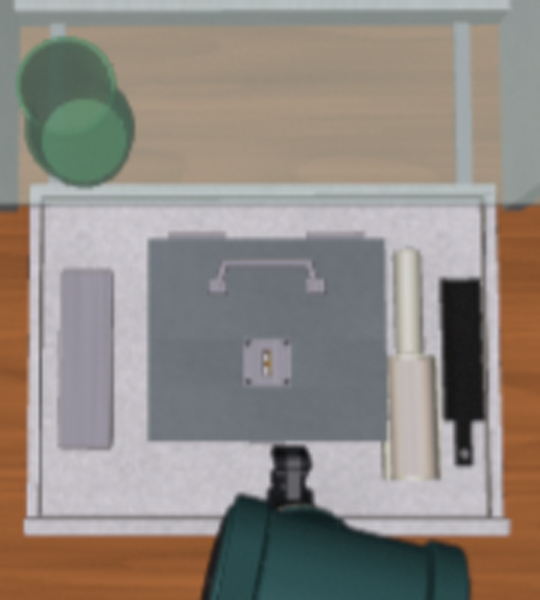

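The tray is out and the things on it are in place. The keyhole is visible, clear of the glass, at about top (350.7, 210.3). Next I'll move above the key.

Request:
arm_command --pt "0.02 0.04 -1.85 38.6 1.3 1.4 0" --pt "0.02 0.04 -1.85 38.6 1.3 1.4 0" --pt "0.02 0.04 -1.85 38.6 1.3 1.4 0" --pt "0.02 0.04 -1.85 38.6 1.3 1.4 0" --pt "0.02 0.04 -1.85 38.6 1.3 1.4 0" --pt "0.02 0.04 -1.85 38.6 1.3 1.4 0" --pt "0.02 0.04 -1.85 38.6 1.3 1.4 0" --pt "0.02 0.04 -1.85 38.6 1.3 1.4 0" --pt "0.02 0.04 -1.85 38.6 1.3 1.4 0" --pt "0.02 0.04 -1.85 38.6 1.3 1.4 0" --pt "0.02 0.04 -1.85 38.6 1.3 1.4 0" --pt "0.02 0.04 -1.85 38.6 1.3 1.4 0"

```text
time: 7.55
position: [0.4601, 0.3547, 0.1606]
orientation: [-0.116, 0.993, 0.0, 0.001]
contact_force: [0.2, -0.1, -0.4]
grip_width: 0.998
```

Run:
```python
from h import *
go([.4598,.3555,.16],np.pi+.278)
i=env.get_image('top')
j=cv2.imread('pics/top0.png')[:,:,::-1]
t=i[199:223,338:364]; print(t.shape)
r=cv2.matchTemplate(np.ascontiguousarray(cv2.resize(j[120:180,320:380],None,fx=4,fy=4,interpolation=2)),cv2.resize(np.ascontiguousarray(t),None,fx=4,fy=4,interpolation=2),cv2.TM_CCOEFF_NORMED)
_,s,_,l=cv2.minMaxLoc(r); d=np.array([320+l[0]/4-338,120+l[1]/4-199]);print(s,d)
print(atz('top',np.array([350.7,210.3]),.099),atz('top',np.array([350.7,210.3])+d,.099))
```

```text
t 7.55 pos [0.4601 0.3547 0.1606] psi -2.9087 w 0.998 F [ 0.2 -0.1 -0.4] q6 -1.27
ROW [ 0.     0.002 -0.045] [0.01 0.09 0.06]
(24, 26, 3)
0.6207144260406494 [ -0.25 -61.25]
[ 0.58781686 -0.02377296  0.099     ] [ 0.74675167 -0.02301113  0.099     ]
```

Request:
arm_command --pt "0 0 -0.045 0 0.1 4.5 0" --pt "0 0 -0.045 0 0.1 8 0" --pt "0 0 -0.045 0 0.1 8.7 0" --pt "0 0 -0.045 0 0.1 8.7 0" --pt "0 0 -0.045 0 0.1 8.7 120" --pt "0 0 -0.045 0 0.1 8.7 200" --pt "0 0 -0.045 0 0.1 8.7 255" --pt "0 0 -0.045 0 0.1 8.7 255" --pt "0 0 -0.045 0 0.1 8.7 255" --pt "0 0 -0.045 0 0.1 8.7 255" --pt "0 0 -0.045 0 0.1 8.7 255" --pt "0 0 -0.045 0 0.1 8.7 255" --grip_force 40

```text
time: 8.8
position: [0.4603, 0.3563, 0.0741]
orientation: [-0.142, 0.99, 0.001, 0.001]
contact_force: [-1.4, 3.1, 4.7]
grip_width: 0.101
```

Run:
```python
from h import *
go([.4598,.3555,.16],np.pi+.278)
print(env.observe()['torque'])
save('side','i',(300,260,100,80),7)
```

```text
t 8.8 pos [0.4603 0.3563 0.0741] psi -2.8565 w 0.101 F [-1.4  3.1  4.7] q6 -1.32
ROW [0.001 0.003 0.007] [ 0.05 -0.06 -8.59]
[ 0.69754571  0.33059756 -0.00292941]
```

View pics/i.png

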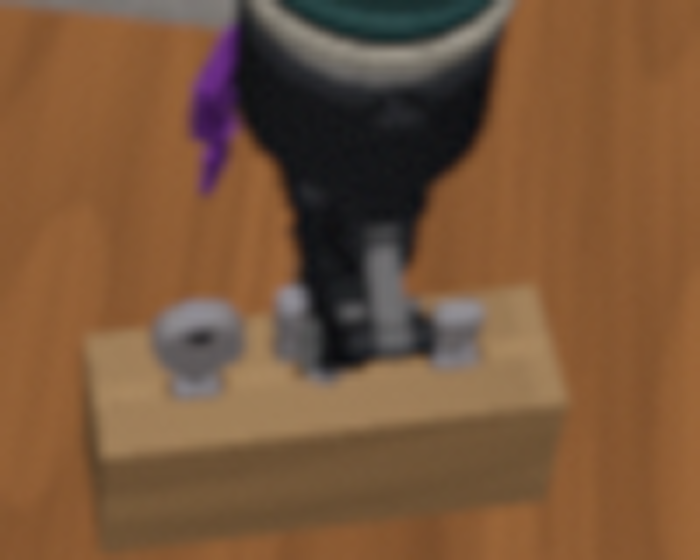

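Run:
```python
from h import *
o=env.observe();p=o['position'];r=R.from_quat(o['orientation'])
f=lambda q:((proj('side',q)-[300,260])*7).round()[0]
for n,d in [('tcp',[0,0,0]),('+x11',[.011,0,0]),('-x11',[-.011,0,0]),('grasp',[0,0,-.019]),('+y',[0,.015,0]),('-y',[0,-.015,0])]: print(n,f(p+r.apply(d)))
print('collar',f([.4603,.3563,.06]))
```

```text
tcp [327. 342.]
+x11 [361. 338.]
-x11 [293. 345.]
grasp [331. 308.]
+y [336. 383.]
-y [318. 301.]
collar [324. 366.]
```

The picture shows the finger tips around the middle key's head, the collar at crop (322,372) against a predicted (324,366), and a width of about 9 mm. The two neighbouring keys are untouched. I'll grip harder and lift.

Request:
arm_command --pt "0 0 0 0 0 0 255" --pt "0 0 0 0 0 0 255" --pt "0 0 0 0 0 0 255" --pt "0 0 0 0 0 -1 255" --pt "0 0 0 0 0 -2.5 255" --pt "0 0 0 0 0 -4.5 255" --pt "0 0 0 0 0 -7 255" --pt "0 0 0 0 0 -10 255" --pt "0 0 0 0 0 -12 255" --pt "0 0 0 0 0 -12 255" --grip_force 110

```text
time: 9.85
position: [0.4619, 0.3565, 0.1973]
orientation: [-0.142, 0.99, 0.001, 0.004]
contact_force: [-0.2, 0.8, 0.4]
grip_width: 0.081
```

Run:
```python
from h import *
go([.5878,-.0238,.22],np.pi)
```

```text
t 9.85 pos [0.4619 0.3565 0.1973] psi -2.8564 w 0.081 F [-0.2  0.8  0.4] q6 -1.32
ROW [0.002 0.008 0.285] [ -1.4  -40.03  -2.31]
```

Request:
arm_command --pt "0 0.01 0.29 -1.4 -40 0 255" --pt "0 0.01 0.29 -1.4 -40 0 255" --pt "0 0.01 0.29 -1.4 -40 0 255" --pt "0 0.01 0.29 -1.4 -40 0 255" --pt "0 0.01 0.29 -1.4 -40 0 255" --pt "0 0.01 0.29 -1.4 -40 0 255" --pt "0 0.01 0.29 -1.4 -40 0 255" --pt "0 0.01 0.29 -1.4 -40 0 255" --pt "0 0.01 0.29 -1.4 -40 0 255" --pt "0 0.01 0.29 -1.4 -40 1 255" --pt "0 0.01 0.29 -1.4 -40 2 255" --pt "0 0.01 0.29 -1.4 -40 2 255"

```text
time: 11.05
position: [0.5854, -0.0218, 0.1742]
orientation: [0.002, 1.0, 0.002, -0.004]
contact_force: [-1.5, 0.2, -0.9]
grip_width: 0.086
```

Run:
```python
from h import *
go([.5878,-.0238,.16],np.pi+.007)
save('side','j',(275,140,75,60),9);save('top','k',(325,175,55,60),9)
a=cv2.imread('pics/j.png');b=cv2.imread('pics/k.png')
o=np.zeros((540,1180,3),np.uint8);o[:,:675]=a;o[:,680:680+495]=b;cv2.imwrite('pics/l.png',cv2.resize(o,(800,366),interpolation=cv2.INTER_AREA))
p=env.observe()['position'];r=R.from_quat(env.observe()['orientation'])
for c,ox,oy,dx in(('side',275,140,0),('top',325,175,680)):
  for n,q in(('hole',[.5878,-.0238,.099]),('tip',p+r.apply([0,0,.0451])),('collar',p+r.apply([0,0,.014])),('tcp',p)):
    print(c,n,proj(c,q)[0].round(1),((proj(c,q)[0]-[ox,oy])*9+[dx,0])*.678)
```

```text
t 11.05 pos [ 0.5854 -0.0218  0.1742] psi 3.1383 w 0.086 F [-1.5  0.2 -0.9] q6 -1.72
ROW [ 0.003 -0.007 -0.01 ] [-0.25 -0.21  1.42]
side hole [315.3 185.3] [246.13710864 276.19718894]
side tip [315.8 177.3] [248.79211995 227.69996012]
side collar [315.9 168.8] [249.54793947 175.59990429]
side tcp [316.  164.8] [249.89718211 151.52571939]
top hole [350.7 210.3] [617.9259499  215.44116864]
top tip [350.7 209.9] [617.68643028 212.68508432]
top collar [351.5 208.9] [622.54295276 206.85064941]
top tcp [351.8 208.5] [624.81988761 204.115264  ]
```

View pics/l.png

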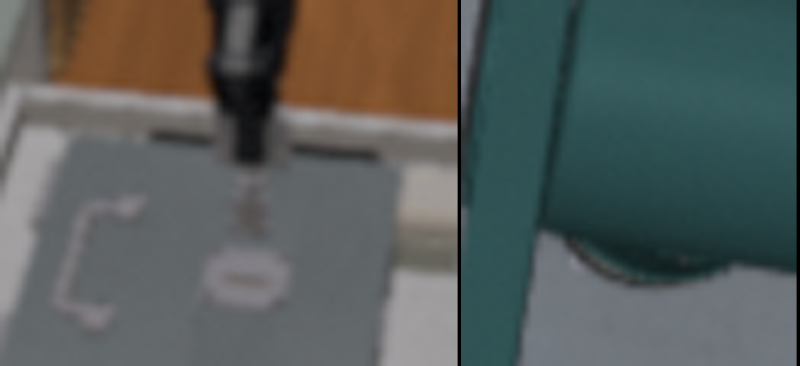

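Run:
```python
from h import *
T=atz('side',(316.3,178.5),.1291);S=atz('side',(315.16,185.9),.099);print(T,S,S-T)
go([.5878,-.0255,.1505],np.pi+.007)
```

```text
[ 0.58471721 -0.01891165  0.1291    ] [ 0.58789178 -0.02087544  0.099     ] [ 0.00317457 -0.00196379 -0.0301    ]
t 11.15 pos [ 0.5869 -0.0219  0.176 ] psi 3.1387 w 0.083 F [-0.5 -0.  -0.2] q6 -1.72
ROW [ 0.003 -0.004 -0.01 ] [-0.1  -0.36  2.55]
```

Request:
arm_command --pt "0 0 -0.01 -0.15 -0.3 1.5 255" --pt "0 0 -0.01 -0.15 -0.3 2.5 255" --pt "0 0 -0.01 -0.15 -0.3 2.5 255" --pt "0 0 -0.01 -0.15 -0.3 2.5 255"

```text
time: 11.55
position: [0.5881, -0.0245, 0.151]
orientation: [-0.004, 1.0, 0.001, -0.002]
contact_force: [0.1, 0.4, -0.1]
grip_width: 0.083
```

Run:
```python
from h import *
go([.5883,-.0255,.1435],np.pi+.007)
save('side','m',(297,160,40,36),15)
p=env.observe()['position'];r=R.from_quat(env.observe()['orientation'])
for n,q in(('hole',[.588,-.0248,.099]),('tip',p+r.apply([0,0,.0451]))): print(n,(proj('side',q)[0]-[297,160])*15)
```

```text
t 11.55 pos [ 0.5881 -0.0245  0.151 ] psi -3.1341 w 0.083 F [ 0.1  0.4 -0.1] q6 -1.74
ROW [ 0.003 -0.005  0.   ] [-0.02 -0.11  0.75]
hole [274.79340941 375.56871179]
tip [273.34130779 347.95795685]
```

View pics/m.png

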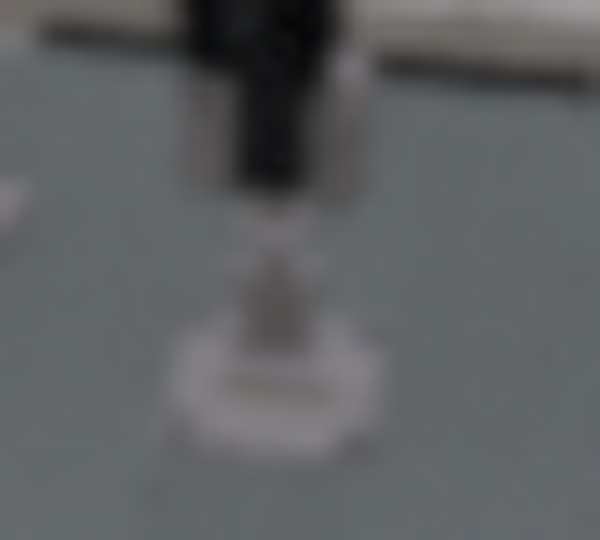

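The blade is at u about 276 and the slot and escutcheon at 277–278. The vertical gap is about 29 px against 28 predicted, so it's aligned to within about 1 mm. I'll lower it gently.

Request:
arm_command --pt "0 0 0 0 0 0.4 255" --pt "0 0 0 0 0 0.8 255" --pt "0 0 0 0 0 1.1 255" --pt "0 0 0 0 0 1.3 255" --pt "0 0 0 0 0 1.5 255" --pt "0 0 0 0 0 1.5 255"

```text
time: 12.2
position: [0.5882, -0.0246, 0.136]
orientation: [-0.004, 1.0, 0.001, -0.002]
contact_force: [0.4, 0.2, -0.5]
grip_width: 0.083
```

Run:
```python
from h import *
go([.588,-.0245,.113],np.pi+.005)
print(env.observe()['torque'])
```

```text
t 12.2 pos [ 0.5882 -0.0246  0.136 ] psi -3.1343 w 0.083 F [ 0.4  0.2 -0.5] q6 -1.74
ROW [ 0.003 -0.004  0.002] [0.01 0.   2.3 ]
[0.03700982 0.02703132 0.00097091]
```

The tip is 8 mm below the face with no force, so it's in the slot. I'll push on with small wiggles.

Request:
arm_command --pt "0 0 0 0 0 0.4 255" --pt "0 0 0.03 0 0 0.8 255" --pt "0 0 -0.03 0 0 1.0 255" --pt "0 0 0.04 0 0 1.2 255" --pt "0 0 -0.04 0 0 1.4 255" --pt "0 0 0.04 0 0 1.6 255" --pt "0 0 -0.04 0 0 1.8 255" --pt "0 0 0.04 0 0 2.0 255" --pt "0 0 -0.04 0 0 2.2 255" --pt "0 0 0.04 0 0 2.35 255" --pt "0 0 -0.03 0 0 2.4 255" --pt "0 0 0 0 0 2.4 255" --grip_force 120

```text
time: 13.4
position: [0.5883, -0.0242, 0.1131]
orientation: [-0.004, 1.0, 0.001, -0.002]
contact_force: [-4.1, 1.3, 10.7]
grip_width: 0.081
```

Run:
```python
from h import *
go([.588,-.0245,.113],np.pi+.005)
print(env.observe()['torque'])
```

```text
t 13.4 pos [ 0.5883 -0.0242  0.1131] psi -3.1341 w 0.081 F [-4.1  1.3 10.7] q6 -1.74
ROW [ 0.003 -0.004  0.002] [ 0.03 -0.03  0.01]
[0.33188024 0.59556729 0.01597799]
```

Request:
arm_command --pt "0 0 0.03 0 0 0.2 255" --pt "0 0 -0.03 0 0 0.4 255" --pt "0 0 0.03 0 0 0.4 255" --pt "0 0 0 0 0 0.4 255"

```text
time: 13.8
position: [0.5911, -0.0242, 0.1128]
orientation: [-0.003, 1.0, 0.001, 0.001]
contact_force: [-3.7, 1.7, 24.8]
grip_width: 0.085
```

Run:
```python
from h import *
go([.588,-.0245,.113],np.pi+.005)
save('side','n',(297,160,40,36),15)
p=env.observe()['position']
for n,q in(('collar under',[*p[:2],.099]),('head top',[*p[:2],.140])): print(n,(proj('side',q)[0]-[297,160])*15)
```

```text
t 13.8 pos [ 0.5911 -0.0242  0.1128] psi -3.1366 w 0.085 F [-3.7  1.7 24.8] q6 -1.74
ROW [0.002 0.003 0.   ] [ 0.31 -0.03 -0.02]
collar under [258.7290438  375.75632971]
head top [261.42824079 212.54042688]
```

View pics/n.png

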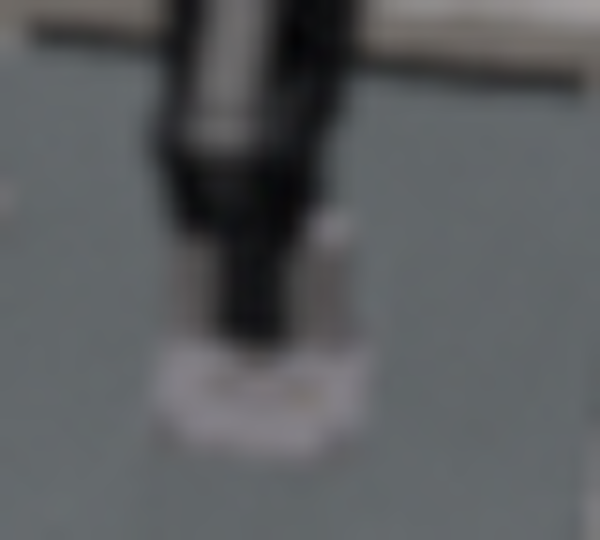

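The escutcheon has moved from u≈278 to u≈263, so the push slid the tray in by about 3 mm. The head bottom is at v≈345 against 344 predicted for home, so the key is home. I'll pull the tray back to its stop through the key.

Request:
arm_command --pt "0 0 0 0.1 0 0.1 255" --pt "0 0 0 0.3 0 0.1 255" --pt "0 0 0 0.5 0 0.1 255" --pt "0 0 0 0.5 0 0.1 255" --pt "0 0 0 0.5 0 0.1 255"

```text
time: 14.35
position: [0.5896, -0.0242, 0.1132]
orientation: [-0.004, 1.0, 0.001, 0.005]
contact_force: [3.7, 1.4, 6.8]
grip_width: 0.082
```

Run:
```python
from h import *
go([.588,-.0245,.113],np.pi+.005)
```

```text
t 14.35 pos [ 0.5896 -0.0242  0.1132] psi -3.1345 w 0.082 F [3.7 1.4 6.8] q6 -1.74
ROW [0.002 0.01  0.002] [ 0.16 -0.02  0.02]
```

Request:
arm_command --pt "0 0 0 0.4 0 0.1 255" --pt "0 0 0 0.6 0 0.1 255" --pt "0 0 0 0.8 0 0.1 255" --pt "0 0 0 0.8 0 0.1 255"

```text
time: 14.75
position: [0.5841, -0.0243, 0.1132]
orientation: [-0.003, 1.0, 0.001, 0.008]
contact_force: [3.1, 1.3, 6.3]
grip_width: 0.076
```

Run:
```python
from h import *
go([.588,-.0245,.113],np.pi+.005)
i=env.get_image('top'); i=np.ascontiguousarray(i)
j=cv2.imread('pics/top0.png')
g=cv2.imread('pics/g.png')  # 3x crop at 262,90 with tray fully out
g=cv2.cvtColor(g,cv2.COLOR_BGR2GRAY);h=cv2.cvtColor(i[90:290,262:442],cv2.COLOR_RGB2GRAY);h=cv2.resize(h,None,fx=3,fy=3,interpolation=cv2.INTER_CUBIC)
for n,(u,v,w,hh) in {'brush':(50,260,70,200),'frontL':(20,500,100,50),'horn':(435,270,70,200)}.items():
  r=cv2.matchTemplate(h[v-20:v+hh+20,u-10:u+w+10],g[v:v+hh,u:u+w],cv2.TM_CCOEFF_NORMED);_,s,_,l=cv2.minMaxLoc(r)
  y,x=l[1],l[0];a,b,c=r[y-1:y+2,x];print(n,round(s,3),'dpx/3',x-10,round(y-20+.5*(a-c)/(a-2*b+c),2))
```

```text
t 14.75 pos [ 0.5841 -0.0243  0.1132] psi -3.1355 w 0.076 F [3.1 1.3 6.3] q6 -1.74
ROW [0.002 0.015 0.001] [-0.39 -0.02  0.02]
brush 0.997 dpx/3 0 2.16
frontL 0.991 dpx/3 0 0.59
horn 0.996 dpx/3 0 1.59
```

Request:
arm_command --pt "0 -0.01 0 0.4 0 0.1 255" --pt "0 -0.01 0 0.8 0 0.1 255" --pt "0 -0.01 0 0.8 0 0.1 255" --pt "0 -0.01 0 0.8 0 0.1 255"

```text
time: 15.2
position: [0.5822, -0.0244, 0.1134]
orientation: [-0.002, 1.0, 0.001, 0.019]
contact_force: [10.3, 3.4, -2.4]
grip_width: 0.081
```

```bash
cat > t.py <<'E'
from h import *
go([.588,-.0245,.113],np.pi+.005)
print(env.observe()['torque'])
i=np.ascontiguousarray(env.get_image('top'))
g=cv2.cvtColor(cv2.imread('pics/g.png'),cv2.COLOR_BGR2GRAY);h=cv2.cvtColor(i[90:290,262:442],cv2.COLOR_RGB2GRAY);h=cv2.resize(h,None,fx=3,fy=3,interpolation=cv2.INTER_CUBIC)
for n,(u,v,w,hh) in {'brush':(50,260,70,200),'frontL':(20,500,100,50),'horn':(435,270,70,200),'boxL':(135,225,60,225)}.items():
  r=cv2.matchTemplate(h[v-20:v+hh+20,u-10:u+w+10],g[v:v+hh,u:u+w],cv2.TM_CCOEFF_NORMED);_,s,_,l=cv2.minMaxLoc(r)
  y,x=l[1],l[0];a,b,c=r[y-1:y+2,x];print(n,round(s,3),'mm',x-10,round((y-20+.5*(a-c)/(a-2*b+c))/3*2.6,2))
E
python3 t.py
```

```text
t 15.2 pos [ 0.5822 -0.0244  0.1134] psi -3.1373 w 0.081 F [10.3  3.4 -2.4] q6 -1.75
ROW [ 0.002  0.037 -0.001] [-0.58 -0.01  0.07]
[ 6.39420295e-01 -2.31655076e+00  3.89358809e-04]
brush 0.997 mm 0 2.52
frontL 0.995 mm 0 1.77
horn 0.994 mm 0 1.76
boxL 0.953 mm -1 2.21
```

Request:
arm_command --pt "0 0.018 0 0.1 0 0.1 255" --pt "0 0.037 0 0.1 0 0.15 255" --pt "0 0.037 0 0.1 0 0.2 255" --pt "0 0.037 0 0.1 0 0.2 255"

```text
time: 15.65
position: [0.5836, -0.0243, 0.113]
orientation: [-0.002, 1.0, 0.001, 0.002]
contact_force: [1.9, 2.1, 13.1]
grip_width: 0.078
```

```bash
python3 t.py
```

```text
t 15.65 pos [ 0.5836 -0.0243  0.113 ] psi -3.138 w 0.078 F [ 1.9  2.1 13.1] q6 -1.74
ROW [ 0.002  0.005 -0.001] [-0.44 -0.02  0.01]
[ 0.41391227 -0.32400548  0.02555069]
brush 0.997 mm 0 2.52
frontL 0.995 mm 0 1.76
horn 0.997 mm 0 1.76
boxL 0.936 mm -1 2.18
```

The tray is about 2 mm farther out than before, at its stop. The key is home and upright. Now I'll turn it.

Request:
arm_command --pt "0 0 0.1 0 0 0.1 255" --pt "0 0 0.2 0 0 0.1 255" --pt "0 0 0.3 0 0 0.1 255" --pt "0 0 0.4 0 0 0.1 255" --pt "0 0 0.5 0 0 0.1 255" --pt "0 0 0.6 0 0 0.1 255" --pt "0 0 0.7 0 0 0.1 255" --pt "0 0 0.8 0 0 0.1 255"

```text
time: 16.5
position: [0.5842, -0.0231, 0.1131]
orientation: [0.39, 0.921, 0.003, 0.002]
contact_force: [-0.0, 6.2, 11.8]
grip_width: 0.081
```

```bash
python3 t.py
```

```text
t 16.5 pos [ 0.5842 -0.0231  0.1131] psi 2.3401 w 0.081 F [-0.   6.2 11.8] q6 -0.93
ROW [ 0.006  0.005 -0.807] [-0.36  0.18  0.01]
[ 1.16827264 -0.00203119  0.10556132]
brush 0.997 mm 0 2.53
frontL 0.995 mm 0 1.76
horn 0.998 mm 0 1.75
boxL 0.926 mm -1 2.16
```

Request:
arm_command --pt "0 0 0.1 0.04 0.03 0.1 255" --pt "0 0 0.2 0.04 0.03 0.1 255" --pt "0 0 0.3 0.04 0.03 0.1 255" --pt "0 0 0.4 0.04 0.03 0.1 255" --pt "0 0 0.5 0.04 0.03 0.1 255" --pt "0 0 0.6 0.04 0.03 0.1 255" --pt "0 0 0.7 0.04 0.03 0.1 255" --pt "0 0 0.8 0.04 0.03 0.1 255" --pt "0 0 0.86 0.04 0.03 0.1 255" --pt "0 0 0.86 0.04 0.03 0.1 255"

```text
time: 17.55
position: [0.5851, -0.0221, 0.1131]
orientation: [0.741, 0.671, 0.005, 0.001]
contact_force: [1.0, 2.0, 11.7]
grip_width: 0.081
```

```bash
python3 t.py
python3 - <<'E'
from h import *
save('side','p',(297,155,40,36),15)
E
```

```text
t 17.55 pos [ 0.5851 -0.0221  0.1131] psi 1.4723 w 0.081 F [ 1.   2.  11.7] q6 -0.07
ROW [ 0.011  0.003 -1.674] [-0.21  0.31  0.01]
[ 0.54429166 -0.01635074  0.14853992]
brush 0.997 mm 0 2.53
frontL 0.995 mm 0 1.76
horn 0.999 mm 0 1.75
boxL 0.91 mm -1 2.11
```

View pics/p.png

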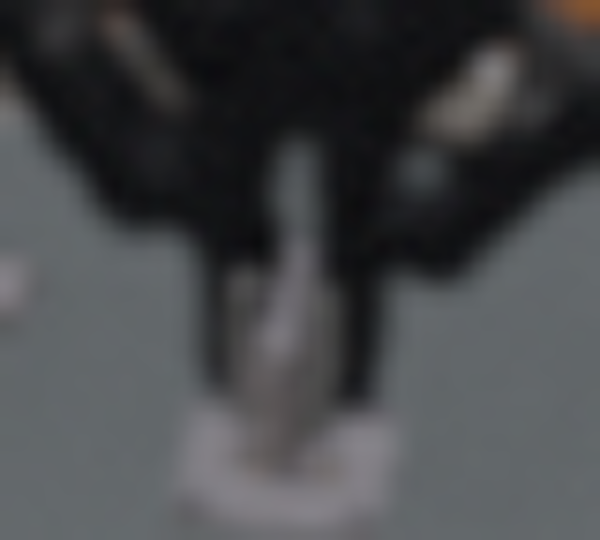

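The head is now edge-on to the side camera at (285,370), turned with the fingers, and the hand has turned 1.67 rad. I'll add a little for margin against play and slip.

Request:
arm_command --pt "0 0 0.03 0 0 0.1 255" --pt "0 0 0.06 0 0 0.1 255" --pt "0 0 0.06 0 0 0.1 255"

```text
time: 17.95
position: [0.5853, -0.022, 0.1131]
orientation: [0.761, 0.649, 0.005, 0.001]
contact_force: [-1.5, 1.7, 12.2]
grip_width: 0.078
```

```bash
python3 t.py
```

```text
t 17.95 pos [ 0.5853 -0.022   0.1131] psi 1.4131 w 0.078 F [-1.5  1.7 12.2] q6 -0.01
ROW [ 0.012  0.003 -1.733] [-0.2   0.31  0.01]
[0.29973352 0.3437732  0.19243861]
brush 0.997 mm 0 2.52
frontL 0.995 mm 0 1.76
horn 0.999 mm 0 1.75
boxL 0.91 mm -1 2.1
```

Run:
```python
from h import *
a=env.get_image('top')[:,:,::-1];b=env.get_image('side')[:,:,::-1]
cv2.imwrite('pics/q.png',np.hstack([cv2.resize(a,(400,250)),cv2.resize(b[280:380,290:400],(400,250))[:, :]]))
```

```text
(no output)
```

View pics/q.png

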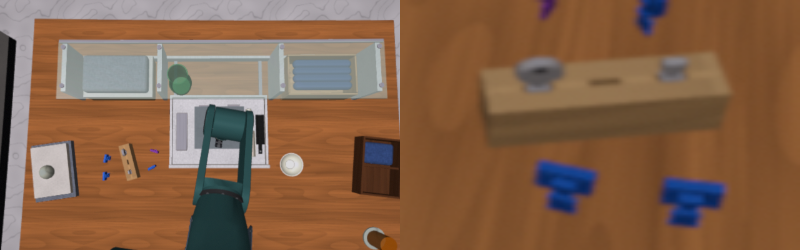

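The tray is out, the middle slot is empty, and the round and small keys still stand in the block. The dish, vase and tray contents are in place. Handing in.

```bash
python3 -c "
from rig import env
print(env.hand_in()); o=env.observe(); print(o['time'],o['position'],o['torque'],o['grip_width'])"
```

```text
the job is handed in; nothing more can be done
None
the job is handed in; nothing more can be done
```

I handed the job in at about 18 s: the tray is out at its stop, and the open-frame key is home and turned clockwise in the lock. The gripper still holds it there with 120 N.

**What the last checks showed**
- **Tray:** it is about 2 mm farther out than after my first pull. That first pull seems to have ended just short of the stop. While I was pushing the key home, the tray also slid in by about 3 mm. I pulled it back through the key until it resisted with about 10 N, and it did not move during the turn.
- **Key home:** the tool height stayed at 0.113 m, as expected for a fully home key, even with 25 N pushing down.
- **Turn:** the hand turned 1.73 rad, which covers the plug's 1.60 rad stop plus the key's 0.1 rad of play. The opposing torque rose to 0.19 N m, which suggests it is against the stop.
- **Other things:** the round and small keys, dish, vase and tray contents were in place in the last pictures.

**What I could not confirm**
- I could not see the latch or the plug, so the turn is judged only from the hand angle and the torque.
- The torque was higher than the spring alone should give: 0.15 N m near a quarter turn, against 0.08 N m.

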